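# Swap two tins between their bench holders and open one

## Task

The two steel tins are in each other's wooden holder: swap them, so that the oblong tin stands fully down in the holder where the round tin is now, and the round tin in the oblong tin's. Also take the loose lid off the round tin and lay it flat, knob up, wholly on the cork mat. Set the tins and the lid down gently, never drop them, and leave the other things on the bench where they are.

Things in the scene. Friction and masses are not known exactly. Their poses are not given: they have to be found in the camera images.
- oblong_tin: closed plain steel tin, a rectangular block 56 mm (its x) by 68 mm (its y) by 118 mm tall, about 0.35 kg; origin at the centre of its underside, z up. At the start it stands in holder_wide with its axes parallel to the holder's. Only its sides can be gripped; it has no cap or handle
- round_tin: open-topped round plain steel tin, 54 mm diameter, 110 mm tall, wall 3 mm, about 0.25 kg; origin at the centre of its underside, z up. At the start it stands in holder_narrow with tin_lid on it
- tin_lid: loose lid of the round tin, 0.06 kg: steel disc 52 mm diameter, 5 mm thick; on top a wooden knob 24 mm diameter, 22 mm tall; beneath a plug 40 mm diameter, 6 mm deep, loose in the tin's mouth (4 mm play all round). Origin: centre of the disc's underside (110 mm above the tin's origin when closed), z up: knob 5 to 27 mm above it, plug 0 to 6 mm below it
- holder_wide: plywood holder fixed to the bench: base plate 110 x 110 x 8 mm, pocket 62 mm (its x) by 74 mm (its y) on it. Upright boards 12 mm thick, 80 mm wide, top 140 mm above the bench, bound it at +y and -y (74 mm apart); at +x and -x only curbs 8 mm wide, 8 mm high. Tins stand on the base plate and are gripped with fingers closing along the holder's x. Origin: centre of its underside
- holder_narrow: plywood holder fixed to the bench: base plate 110 x 110 x 8 mm, pocket 62 mm (its x) by 74 mm (its y) on it. Upright boards 12 mm thick, 90 mm wide, top 140 mm above the bench, bound it at +x and -x (62 mm apart); at +y and -y only curbs 8 mm wide, 8 mm high. Tins stand on the base plate and are gripped with fingers closing along the holder's y. Origin: centre of its underside
- mat: round cork mat fixed to the bench, 120 mm diameter, 5 mm thick; origin at the centre of its underside. It lies between the holders, on the robot's side of them; the bench beyond it (0.58 to 0.68 m ahead of the robot, within 80 mm of the centre line y = 0) is clear
- glue_bottle: bystander: white glue bottle, 68 mm diameter, 200 mm tall, at the back; origin at the centre of its underside
- paint_can: bystander: can with a blue band, 68 mm diameter, 130 mm tall, at the far right, beyond the holders; origin at the centre of its underside
- nail_jar: bystander: glass jar with a black cap, 56 mm diameter, 65 mm tall, behind the middle to the left; origin at the centre of its underside
- tape_roll: bystander: roll of paper tape lying flat, 96 mm diameter, 24 mm high, behind the middle to the right; origin at the centre of its underside
- screwdriver: bystander: screwdriver 180 mm long with an orange handle, lying near the robot on the left; origin on its underside, its length along its x
- offcut: bystander: strip of wood 170 x 35 x 20 mm, lying near the robot on the right, its length along its x; origin at the centre of its underside
- hammer: bystander: hammer lying at the far left, beyond the holders, its length along its x; origin on its underside

How it is judged:
At the end, for the whole second after the job is handed in: oblong tin upright (0.06 rad) on the base plate of holder_narrow, within 12 mm of its centre; round tin likewise in holder_wide, within 20 mm; base-plate height within 4 mm; lid flat (0.1 rad), knob up, lying on the mat within 42 mm of its centre; all at rest (under 20 mm/s) (horizontal distance between oblong_tin and holder_narrow below 0.012 m and z of oblong_tin in the frame of holder_narrow between 0.004 and 0.012 m and angle between each of oblong_tin, round_tin's own z axis and vertical below 0.06 rad and linear speed of each of oblong_tin, round_tin, tin_lid below 0.02 m/s and horizontal distance between round_tin and holder_wide below 0.02 m and z of round_tin in the frame of holder_wide between 0.004 and 0.012 m and horizontal distance between tin_lid and mat below 0.042 m and z of tin_lid in the frame of mat between 0.006 and 0.016 m and angle between tin_lid's own z axis and vertical below 0.1 rad); the robot touches nothing.
It fails at once if a tin or the lid is dropped (moves faster than 0.5 m/s while the fingers do not hold it, as after a fall of more than about 12 mm) ((linear speed of oblong_tin above 0.5 m/s and contact force between the fingers and oblong_tin below 0.1 N) or (linear speed of round_tin above 0.5 m/s and contact force between the fingers and round_tin below 0.1 N) or (linear speed of tin_lid above 0.5 m/s and contact force between the fingers and tin_lid below 0.1 N and contact force between tin_lid and round_tin below 0.01 N)).
It fails at once if a bystander is moved by more than 30 mm (distance of any of glue_bottle, paint_can, nail_jar, tape_roll, screwdriver, offcut, hammer from where it was at the start of the episode above 0.03 m).
It also fails if it takes over 72 s, if anything falls off the work surface, if the arm or the gripper's body presses on something with over 40 N, if the wrist force passes 120 N, or if a joint passes its speed limit or range.

## Robot

A 6-joint arm with a two-finger parallel gripper is mounted at the origin on the work surface. World frame = base frame: x ahead of the robot, y to its left, z up, the work surface at z = 0. Lengths are in m, angles in rad, forces in N, time in s.
With the tool pointing down it reaches from about 0.425 to 0.95 m from the base axis. Payload 3.5 kg.
Tool frame: the origin (TCP) lies at the very end of the fingers, on their centre line; the grasp point (between the pads) lies 19 mm behind it; z points along the fingers, y is the line along which they close (so a half turn about z gives the same grasp; the last joint's range is limited). The gripper opens to 85 mm and grips with 20 to 120 N. Pads are 22 mm wide; open, the fingers measure 114 mm over their backs; the gripper's body (76 mm by 85 mm) begins 54 mm behind the grasp point. The pads swing forward as they close: fully open they stand 13 mm farther back than shut.
Start: joints at [1.012, 0.286, 1.577, -0, 1.279, -0.15], TCP at [0.268, 0.619, 0.231] pointing down, gripper open.
Joint ranges: [-2.77, 2.77], [-0.9, 2.22], [0.21, 2.48], [-1.53, 4.67], [0.24, 2.81], [-2.84, 2.84]. Speed limits (rad/s): [2.79, 2.79, 3.14, 3.14, 3.14, 3.14].

## Interface

Orientations are given as a unit quaternion [x, y, z, w].
In Python, from plant import get_state, read_camera, sign_off, recognise gives the robot as it stands.
- The arm moves only by the tool arm_command, never from a script. Its argument "steps" is a list of rows, each an object with "translation": the shift along the tool's x, y, z scaled (see below), a list of three; "twist": the turn, a rotation vector about the tool's x, y, z scaled (see below), a list of three; "fingers": the opening, from -1 (shut) to 1 (fully open). In form: [{"translation": [x, y, z], "twist": [rx, ry, rz], "fingers": fingers}, ...]. A call has 1 to 5 rows; each row is the pose to reach, as a shift and turn from the pose commanded when the call began, along the tool's axes at that moment; what a row does not reach only later rows make up. The controller multiplies each number of a shift by 75 cm and each number of a turn by 60 degrees. A row lasts 1/8 s, in which the tool goes at most 62.5 mm and 10.7 degrees, less where a joint would pass 70% of its speed; a pose out of reach is approached as far as the arm can. A call with a number of a shift or a turn outside -1 to 1 is refused whole. A call with a gripper value outside its range is refused whole. The fingers move at their own pace and stop on an object; "grip_force" is the grip in N (left out, the last holds). Time passes only in rows, so rows that repeat a pose let the fingers close. It gives the time, the measured TCP pose, the force, the opening and the grip force at its end, in the units of the state.
- get_state(): the state, without advancing time (a new reading comes with each control period).
- read_camera(name): name is "scene" or "top"; returns a dict with "pixels" (480x640x3 uint8, red, green, blue), "K" (3x3 intrinsics, pixels), "k1" (the pictures are not rectified: a ray, as slopes to the right and down, at radius r is drawn at 1 + k1 r^2 times it, then the intrinsics apply), "R" (3x3) and "t" (3): a world point X has camera coordinates R X + t. Camera axes: x right, y down, z forward; pixel columns grow to the right and rows downward; lengths in m; the calibration is good to about 2 mm. A picture is of the moment at which its call begins. There is no depth.
- sign_off(): hands the job in; it is judged then, once.
Trained networks look in a picture, given as the dict that the camera call returned (one of the last four; its "shot" number tells which), for a name from the list of things; names that differ only in an ending like _2 or _b are one class to them, and where a whole thing is asked for, a point or a joint stands for the part that bears it (a point fixed in the world has none). Each returns a list of dicts, best first, with "conf" (0 to 1); they miss things now and then, are a little off and sometimes report something else, mostly with a low value. They report only what shows in the picture. A call takes as long as a camera call.
- recognise(picture, query): "point" ([row, column] in pixels, amid what is visible of it).
The state is a dict: "time": time; "qpos": joint angles; "dq": joint speeds; "joint_efforts": joint torques, N m; "eef_pos": TCP position; "tcp_rot": TCP orientation; "contact_force": force on the tool from outside, world axes, zero at the start; "wrist_torque": the same for the moment, N m; "opening": opening from 0.0 (shut) to 1.0 (fully open); "finger_force": force on a finger pad.
Only numpy, scipy, OpenCV 4.12 (cv2) and the standard library are available. Lean on these libraries where they do the work, as an engineer would, in place of code of your own. Each camera call takes 0.05 s, during which the arm holds its last target. There are 200 camera calls.

## Working session

There is one attempt and no reset: what is moved stays moved. The work goes in short steps, Python scripts to look and compute and a tool call to move; the robot and the scene stay as the last step left them, time stands still between calls to the robot, and variables do not carry over. Pictures are saved under pics/ and viewed, at most 10 in all, crops included, and the job is handed in when it is done.

Besides the shell and the picture viewer there is one more tool, called after ">>>" in YAML: its name, and indented under it one key for each argument. arm_command: Moves the arm, as the interface text tells. Shifts and turns lie within -1 to 1; 1 stands for 75 cm of shift or 60 degrees of turn. Its arguments: {"type":"object","properties":{"steps":{"type":"array"},"grip_force":{"type":"number"}},"required":["steps"]}

```bash
ls; mkdir -p pics
cat > h.py <<'E'
import numpy as np, cv2
from plant import *
def ray(p,uv):
    K=np.array(p["K"]);u,v=uv
    xd=np.array([(u-K[0,2])/K[0,0],(v-K[1,2])/K[1,1]]);x=xd.copy()
    for _ in range(30): x=xd/(1+p["k1"]*(x@x))
    R=np.array(p["R"]);return -R.T@np.array(p["t"]),R.T@np.array([x[0],x[1],1])
def at_z(p,uv,z):
    c,d=ray(p,uv);return c+d*(z-c[2])/d[2]
def proj(p,X):
    q=np.array(p["R"])@np.array(X)+np.array(p["t"]);x=q[:2]/q[2];x=x*(1+p["k1"]*(x@x));K=np.array(p["K"])
    return np.array([K[0,0]*x[0]+K[0,2],K[1,1]*x[1]+K[1,2]])
def save(p,n,crop=None,s=1):
    im=np.array(p["pixels"])[:,:,::-1]
    if crop: im=im[crop[0]:crop[1],crop[2]:crop[3]]
    cv2.imwrite("pics/"+n+".png",cv2.resize(im,None,fx=s,fy=s,interpolation=cv2.INTER_CUBIC))
E
python3 - <<'E'
from h import *
s=get_state();print({k:np.round(v,3).tolist() for k,v in s.items()})
for n in("top","scene"):
    p=read_camera(n);save(p,n)
    c,d=ray(p,(320,240));print(n,c.round(3),d.round(2),np.array(p["K"])[0,0],p["k1"])
    for q in("oblong_tin","round_tin","tin_lid","holder_wide","holder_narrow","mat"):
        for r in recognise(p,q)[:2]:
            v,u=r["point"];print(q,round(r["conf"],2),round(u),round(v),at_z(p,(u,v),.005).round(3),at_z(p,(u,v),.126).round(3))
E
```

```text
pics
{'time': 0.0, 'qpos': [1.012, 0.287, 1.578, -0.0, 1.279, -0.15], 'dq': [-0.0, -0.001, 0.001, -0.0, 0.0, 0.0], 'joint_efforts': [0.0, -40.598, -29.263, -0.0, 0.006, 0.0], 'eef_pos': [0.268, 0.619, 0.23], 'tcp_rot': [0.203, 0.979, -0.001, -0.0], 'contact_force': [0.062, -0.291, 0.375], 'wrist_torque': [0.017, 0.029, -0.061], 'finger_force': 0.0, 'opening': 1.001}
top [ 0.352 -0.01   1.431] [ 0.17  0.01 -0.99] 585.0080283585407 0.030299757589175323
oblong_tin 0.81 445 236 [ 0.601 -0.3    0.005] [ 0.58  -0.275  0.126]
oblong_tin 0.15 194 260 [0.554 0.319 0.005] [0.537 0.291 0.126]
round_tin 0.7 212 265 [0.539 0.275 0.005] [0.523 0.251 0.126]
tin_lid 0.77 196 258 [0.557 0.314 0.005] [0.539 0.287 0.126]
holder_wide 0.95 428 247 [ 0.577 -0.259  0.005] [ 0.558 -0.238  0.126]
holder_narrow 0.88 205 276 [0.514 0.291 0.005] [0.5   0.266 0.126]
mat 0.78 311 294 [0.466 0.03  0.005] [0.456 0.027 0.126]
scene [ 1.065 -0.472  0.858] [-0.47  0.44 -0.77] 444.088286803441 -0.08444270688928074
oblong_tin 0.55 232 309 [ 0.548 -0.261  0.005] [ 0.621 -0.291  0.126]
oblong_tin 0.26 244 332 [ 0.613 -0.277  0.005] [ 0.677 -0.305  0.126]
round_tin 0.43 379 176 [0.495 0.306 0.005] [0.576 0.195 0.126]
tin_lid 0.17 420 247 [0.738 0.176 0.005] [0.784 0.084 0.126]
holder_wide 0.82 246 331 [ 0.614 -0.274  0.005] [ 0.678 -0.302  0.126]
holder_narrow 0.61 387 173 [0.502 0.33  0.005] [0.582 0.216 0.126]
mat 0.62 380 174 [0.494 0.311 0.005] [0.575 0.2   0.126]
```

View pics/top.png

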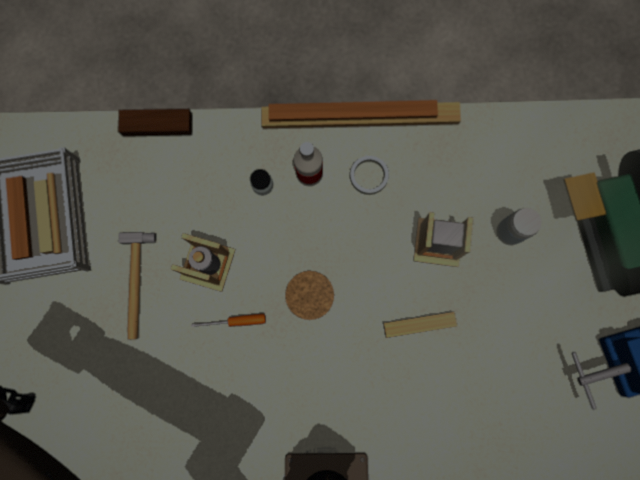

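Run:
```python
from h import *
p=read_camera("top")
im=np.array(p["pixels"])[:,:,::-1]
a=cv2.resize(im[200:330,140:270],None,fx=3,fy=3,interpolation=cv2.INTER_CUBIC)
b=cv2.resize(im[185:315,370:500],None,fx=3,fy=3,interpolation=cv2.INTER_CUBIC)
cv2.imwrite("pics/crops.png",np.hstack([a,b]))
```

```text
(no output)
```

View pics/crops.png

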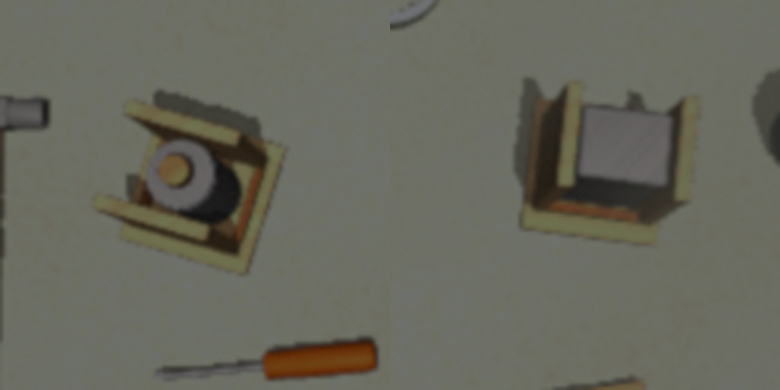

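View pics/scene.png

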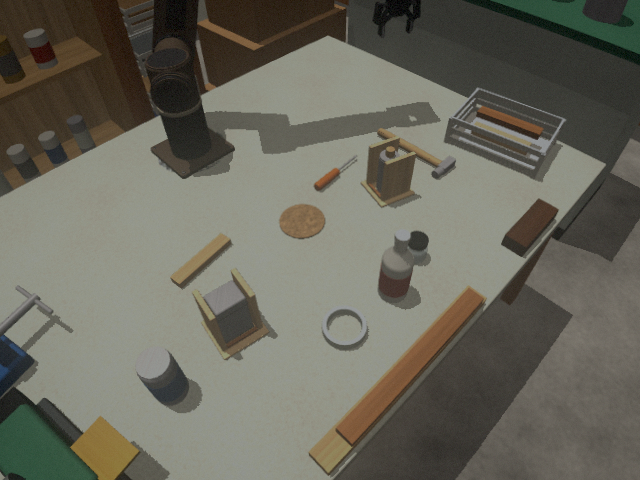

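```bash
cat > fit.py <<'E'
from h import *
from scipy.optimize import least_squares, minimize
def W(th,P):
    x,y,a=th;c,s=np.cos(a),np.sin(a);P=np.asarray(P,float)
    return np.c_[x+c*P[:,0]-s*P[:,1],y+s*P[:,0]+c*P[:,1],P[:,2]]
def boards(narrow):   # top rectangles of the boards, holder frame
    g,w=(.031,.045) if narrow else (.037,.040)
    B=[[np.array([s*g,-w,.14]),np.array([s*g,w,.14]),np.array([s*(g+.012),w,.14]),np.array([s*(g+.012),-w,.14])] for s in(1,-1)]
    if not narrow: B=[[np.array([-p[1],p[0],p[2]]) for p in b] for b in B]
    return B
def edges(narrow):
    E=[]
    for b in boards(narrow): E+=[(b[i],b[(i+1)%4]) for i in range(4)]
    return E
plate=[np.array([a*.055,b*.055,.008]) for a,b in((1,1),(1,-1),(-1,-1),(-1,1))]
tin=[np.array([a*.028,b*.034,.126]) for a,b in((1,1),(1,-1),(-1,-1),(-1,1))]
def rect(r): return [(r[i],r[(i+1)%4]) for i in range(4)]
def grad(p):
    g=cv2.GaussianBlur(np.array(p["pixels"]).astype(np.float32),(0,0),.8)
    m=np.sqrt(sum(cv2.Sobel(g[:,:,c],5,1,0)**2+cv2.Sobel(g[:,:,c],5,0,1)**2 for c in range(3)))
    return np.minimum(m,np.percentile(m,99))
def score(th,p,G,E):
    t=np.linspace(.03,.97,25)[:,None];S=0
    for a,b in E:
        X=W(th,a+(b-a)*t);uv=np.array([proj(p,q) for q in X],np.float32)
        S+=cv2.remap(G,uv[:,:1],uv[:,1:],1).mean()
    return S/len(E)
def refine(th,views,E):
    f=lambda d:-sum(score(th+d*[.001,.001,.01],p,G,E) for p,G in views)
    best=min((minimize(f,d0,method="Nelder-Mead",options=dict(initial_simplex=np.array(d0)+[[0,0,0],[3,0,0],[0,3,0],[0,0,3]],xatol=.05)) for d0 in([0.,0,0],[3.,2,0],[-3.,-2,0])),key=lambda r:r.fun)
    return th+best.x*[.001,.001,.01],-best.fun
def draw(im,p,th,E,c):
    for a,b in E:
        q=[proj(p,x) for x in W(th,[a,b])]
        cv2.line(im,*[tuple(int(v) for v in np.round((u+.5)*4*8-.5*8)) for u in q],c,1,cv2.LINE_AA,3)
E
cat > run.py <<'E'
from fit import *
T=read_camera("top");S=read_camera("scene")
# seeds from picks
z=.14
pick=lambda cx,cy,ox,oy:(ox+cx/3-.33,oy+cy/3-.33)
def seed(pts,ang_pts,o):
    c=np.mean([at_z(T,pick(*q,*o),z)[:2] for q in pts],0)
    a=[at_z(T,pick(*q,*o),z)[:2] for q in ang_pts];d=a[1]-a[0];return c,np.arctan2(d[1],d[0])
c,a=seed([(130,100),(240,138),(97,202),(208,233)],[(240,138),(126,107)],(140,200)); N=np.array([*c,a-np.pi/2])
c,a=seed([(568-390,83),(698-390,99),(558-390,184),(690-390,201)],[(558-390,184),(568-390,83)],(370,185)); Wd=np.array([*c,a])
V=[(T,grad(T)),(S,grad(S))]
for n,th,nar in(("narrow",N,1),("wide",Wd,0)):
    print(n,"seed",th.round(4))
    for lab,vv in(("top",V[:1]),("scene",V[1:]),("both",V)):
        r,sc=refine(th,vv,edges(nar)); print(lab,r.round(4),np.degrees(r[2]).round(2),round(sc,1))
    if nar: N=r
    else: Wd=r
for lab,vv in(("top",V[:1]),("scene",V[1:]),("both",V)):
    r,sc=refine(Wd,vv,rect(tin)); print("tin",lab,r.round(4),round(sc,1))
np.save("fit.npy",[N,Wd,r])
def ell(G0): pass
ims=[]
for p,crops in((T,[(205,300,150,250),(195,290,395,495)]),(S,[(125,220,345,445),(262,357,190,290)])):
    im=cv2.resize(np.array(p["pixels"])[:,:,::-1].copy(),None,fx=4,fy=4,interpolation=cv2.INTER_CUBIC)
    im=np.clip(im*1.6,0,255).astype(np.uint8)
    draw(im,p,N,edges(1)+rect(plate),(0,0,255));draw(im,p,Wd,edges(0)+rect(plate),(0,0,255));draw(im,p,r,rect(tin),(255,0,0))
    ims.append(np.hstack([im[a*4:b*4,c*4:d*4] for a,b,c,d in crops]))
cv2.imwrite("pics/ov.png",cv2.resize(np.vstack(ims),(600,570),interpolation=cv2.INTER_AREA))
E
python3 run.py
```

```text
narrow seed [ 0.5438  0.2833 -0.283 ]
top [ 0.5436  0.286  -0.3054] -17.5 157.4
scene [ 0.5432  0.2819 -0.2986] -17.11 213.5
both [ 0.5437  0.2848 -0.3102] -17.77 357.6
wide seed [ 0.588  -0.2828 -0.1414]
top [ 0.5897 -0.2827 -0.1494] -8.56 139.3
scene [ 0.5886 -0.2841 -0.1565] -8.97 167.2
both [ 0.5889 -0.2836 -0.1592] -9.12 300.7
tin top [ 0.5898 -0.281  -0.1403] 173.0
tin scene [ 0.5877 -0.2867 -0.1439] 189.5
tin both [ 0.5882 -0.2873 -0.1522] 339.5
```

View pics/ov.png

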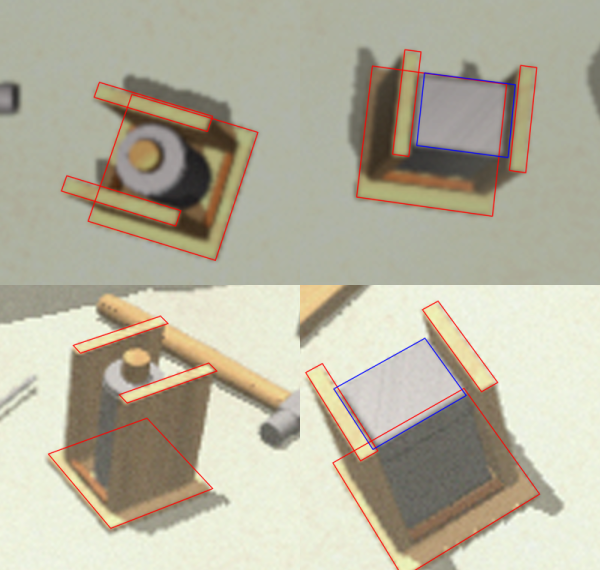

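The overlay shows the fitted board tops and plates lying on the holder edges in both views, with the blue rectangle on the oblong tin's top. The knob is at about (198, 257) in top and (391, 150) in scene. Next I'll locate the lid and mat and plan the first move.

```bash
cat > go.py <<'E'
import sys
from h import *
def go(x,y,z,psi):
    s=get_state();q=s["tcp_rot"];p=np.array(s["eef_pos"])
    from scipy.spatial.transform import Rotation as Ro
    R=Ro.from_quat(q).as_matrix();cur=np.degrees(np.arctan2(R[1,1],R[0,1]))
    # desired: y heading psi, z straight down
    a=np.radians(psi);D=np.array([[-np.sin(a),np.cos(a),0],[np.cos(a),np.sin(a),0],[0,0,-1]]).T
    D=np.c_[[-np.sin(a),np.cos(a),0],[np.cos(a),np.sin(a),0],[0,0,-1]]
    t=R.T@(np.array([x,y,z])-p);w=Ro.from_matrix(R.T@D).as_rotvec(degrees=True)
    print("at",p.round(4),"psi",cur.round(2),"q6",np.round(s["qpos"][5],2),"t",round(s["time"],2),"open",round(s["opening"],3),"F",np.round(s["contact_force"],1),s["finger_force"])
    print("  trans",(t/.75).round(4).tolist(),"twist",(w/60).round(4).tolist(),"rows",np.ceil(max(np.linalg.norm(t)/.0625,np.linalg.norm(w)/10.7)))
if __name__=="__main__": go(*map(float,sys.argv[1:5]))
E
python3 - <<'E'
from h import *
from scipy.optimize import least_squares
T=read_camera("top");S=read_camera("scene")
k=least_squares(lambda X:np.r_[proj(T,X)-[198.2,256.5],proj(S,X)-[390.5,149.8]],[.54,.285,.14]);print("knob",k.x.round(4),k.fun.round(2))
print("knob top z=.142",at_z(T,(198.2,256.5),.142).round(4),"disc",at_z(T,(200,258),.123).round(4))
# mat: orange blob
im=np.array(T["pixels"]).astype(int);m=((im[:,:,0]-im[:,:,2])>35).astype(np.uint8);m[:,:280]=0;m[:,345:]=0;m[:265]=0;m[325:]=0
v,u=np.nonzero(m);print("mat",len(u),u.mean(),v.mean(),at_z(T,(u.mean(),v.mean()),.005).round(4))
from go import go
go(.543,.284,.23,72.5)
E
```

```text
knob [0.5419 0.2783 0.1396] [-0.02 -0.02 -0.03  0.01]
knob top z=.142 [0.5415 0.2777 0.142 ] disc [0.5408 0.2777 0.123 ]
mat 1817 309.28673637864614 294.89598238855257 [0.4627 0.0346 0.005 ]
at [0.2683 0.6194 0.2314] psi 66.58 q6 -0.15 t 0.95 open 0.998 F [-0.9  0.3 -0.8] 0.0
  trans [-0.5139, -0.2648, 0.0018] twist [0.0001, 0.0, -0.0986] rows 7.0
```

>>> arm_command:
  steps:
    - {"translation":[-0.5139,-0.2648,0.0],"twist":[0,0,-0.0986],"fingers":1}
    - {"translation":[-0.5139,-0.2648,0.0],"twist":[0,0,-0.0986],"fingers":1}
    - {"translation":[-0.5139,-0.2648,0.0],"twist":[0,0,-0.0986],"fingers":1}
    - {"translation":[-0.5139,-0.2648,0.0],"twist":[0,0,-0.0986],"fingers":1}
    - {"translation":[-0.5139,-0.2648,0.0],"twist":[0,0,-0.0986],"fingers":1}

```text
time: 1.58
eef_pos: [0.4674, 0.376, 0.2317]
tcp_rot: [0.152, 0.988, 0.0, 0.0]
contact_force: [0.3, 0.7, 0.6]
opening: 0.998
finger_force: 0.0
```

```bash
python3 go.py .5415 .278 .20 72.5
```

```text
at [0.4674 0.376  0.2317] psi 72.5 q6 -0.76 t 1.57 open 0.998 F [0.3 0.7 0.6] 0.0
  trans [-0.1335, -0.095, 0.0423] twist [0.0007, 0.0006, 0.0] rows 3.0
```

>>> arm_command:
  steps:
    - {"translation":[-0.1335,-0.095,0.042],"twist":[0,0,0],"fingers":0.4}
    - {"translation":[-0.1335,-0.095,0.042],"twist":[0,0,0],"fingers":0.4}
    - {"translation":[-0.1335,-0.095,0.042],"twist":[0,0,0],"fingers":0.4}
    - {"translation":[-0.1335,-0.095,0.042],"twist":[0,0,0],"fingers":0.4}

```text
time: 2.08
eef_pos: [0.5403, 0.2796, 0.1999]
tcp_rot: [0.153, 0.988, 0.0, -0.0]
contact_force: [0.6, -0.0, 0.1]
opening: 0.698
finger_force: 0.0
```

```bash
python3 go.py .5415 .278 .127 72.5
```

```text
at [0.5403 0.2796 0.1999] psi 72.44 q6 -0.95 t 2.08 open 0.698 F [ 0.6 -0.   0.1] 0.0
  trans [-0.0022, -0.0015, 0.0972] twist [0.0003, -0.0004, -0.001] rows 2.0
```

>>> arm_command:
  steps:
    - {"translation":[-0.0005,0,0.06],"twist":[0,0,0],"fingers":0.4}
    - {"translation":[-0.0005,0,0.097],"twist":[0,0,0],"fingers":0.4}
    - {"translation":[-0.0005,0,0.097],"twist":[0,0,0],"fingers":0.4}
    - {"translation":[-0.0005,0,0.097],"twist":[0,0,0],"fingers":0.4}

```text
time: 2.58
eef_pos: [0.5411, 0.2808, 0.1289]
tcp_rot: [0.151, 0.988, 0.001, 0.001]
contact_force: [-0.6, -0.4, 1.6]
opening: 0.702
finger_force: 0.0
```

Run:
```python
from h import *
from go import go
go(.5415,.278,.127,72.5)
a=read_camera("top");b=read_camera("scene")
A=cv2.resize(np.array(a["pixels"])[215:295,150:250,::-1],(500,400),interpolation=cv2.INTER_CUBIC)
B=cv2.resize(np.array(b["pixels"])[110:210,340:440,::-1],(300,300),interpolation=cv2.INTER_CUBIC)
c=np.zeros((400,800,3),np.uint8);c[:,:500]=A;c[:300,500:]=B
cv2.imwrite("pics/g1.png",np.clip(c*1.6,0,255))
```

```text
at [0.5411 0.2808 0.1289] psi 72.59 q6 -0.95 t 2.58 open 0.702 F [-0.6 -0.4  1.6] 0.0
  trans [-0.0016, -0.0035, 0.0025] twist [0.0016, 0.0021, 0.0016] rows 1.0[ WARN:0@1.160] global loadsave.cpp:1063 imwrite_ Unsupported depth image for selected encoder is fallbacked to CV_8U.
```

View pics/g1.png

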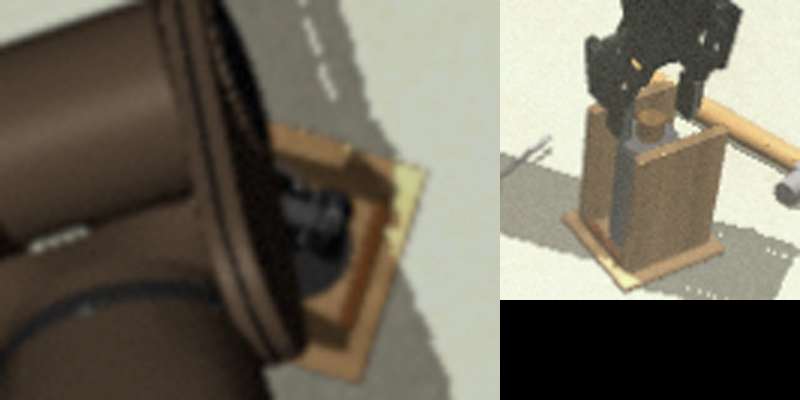

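The scene view shows the knob at about (652, 122) in the crop, sitting between the two fingers. I'll centre the gripper on it slightly and close.

>>> arm_command:
  steps:
    - {"translation":[-0.001,-0.003,0.002],"twist":[0,0,0],"fingers":0.4}
    - {"translation":[-0.001,-0.003,0.002],"twist":[0,0,0],"fingers":-1}
    - {"translation":[-0.001,-0.003,0.002],"twist":[0,0,0],"fingers":-1}
    - {"translation":[-0.001,-0.003,0.002],"twist":[0,0,0],"fingers":-1}
    - {"translation":[-0.001,-0.003,0.002],"twist":[0,0,0],"fingers":-1}
  grip_force: 30

```text
time: 3.3
eef_pos: [0.541, 0.2771, 0.1259]
tcp_rot: [0.152, 0.988, 0.0, 0.0]
contact_force: [-0.5, 0.3, 1.3]
opening: 0.267
finger_force: 29.5
```

>>> arm_command:
  steps:
    - {"translation":[0,0,0],"twist":[0,0,0],"fingers":-1}
    - {"translation":[0,0,0],"twist":[0,0,0],"fingers":-1}

```text
time: 3.55
eef_pos: [0.541, 0.2771, 0.126]
tcp_rot: [0.152, 0.988, 0.0, 0.0]
contact_force: [0.1, 0.5, 3.0]
opening: 0.27
finger_force: 29.6
```

```bash
python3 go.py .5415 .278 .23 72.5
```

```text
at [0.541  0.2771 0.126 ] psi 72.49 q6 -0.96 t 3.55 open 0.27 F [0.1 0.5 3. ] 29.575976729393005
  trans [-0.0003, 0.0014, -0.1387] twist [0.0003, 0.0006, -0.0001] rows 2.0
```

>>> arm_command:
  steps:
    - {"translation":[0,0,-0.04],"twist":[0,0,0],"fingers":-1}
    - {"translation":[0,0,-0.1],"twist":[0,0,0],"fingers":-1}
    - {"translation":[0,0,-0.1],"twist":[0,0,0],"fingers":-1}

```text
time: 3.92
eef_pos: [0.5429, 0.2778, 0.2049]
tcp_rot: [0.152, 0.988, 0.002, 0.004]
contact_force: [0.5, -0.1, 0.0]
opening: 0.271
finger_force: 29.5
```

```bash
python3 go.py .463 .035 .20 72.5
```

```text
at [0.5429 0.2778 0.2049] psi 72.5 q6 -0.96 t 3.92 open 0.271 F [ 0.5 -0.1  0. ] 29.54710990190506
  trans [0.0043, -0.3409, 0.0049] twist [0.0045, 0.0063, 0.0] rows 5.0
```

>>> arm_command:
  steps:
    - {"translation":[0.0043,-0.341,0],"twist":[0,0,0],"fingers":-1}
    - {"translation":[0.0043,-0.341,0],"twist":[0,0,0],"fingers":-1}
    - {"translation":[0.0043,-0.341,0],"twist":[0,0,0],"fingers":-1}
    - {"translation":[0.0043,-0.341,0],"twist":[0,0,0],"fingers":-1}
    - {"translation":[0.0043,-0.341,0],"twist":[0,0,0],"fingers":-1}

```text
time: 4.55
eef_pos: [0.4588, 0.0315, 0.1987]
tcp_rot: [0.155, 0.988, -0.0, -0.001]
contact_force: [0.6, 0.2, -0.1]
opening: 0.267
finger_force: 29.8
```

>>> arm_command:
  steps:
    - {"translation":[0,0,0.08],"twist":[0,0,0],"fingers":-1}
    - {"translation":[0,0,0.16],"twist":[0,0,0],"fingers":-1}
    - {"translation":[0,0,0.2],"twist":[0,0,0],"fingers":-1}
    - {"translation":[0,0,0.2],"twist":[0,0,0],"fingers":-1}
    - {"translation":[0,0,0.2],"twist":[0,0,0],"fingers":-1}

```text
time: 5.18
eef_pos: [0.4617, 0.0345, 0.0515]
tcp_rot: [0.152, 0.988, 0.0, 0.001]
contact_force: [0.7, 0.4, -0.7]
opening: 0.265
finger_force: 29.8
```

```bash
python3 go.py .463 .035 .019 72.5
```

```text
at [0.4617 0.0345 0.0515] psi 72.54 q6 -1.41 t 5.17 open 0.265 F [ 0.7  0.4 -0.7] 29.75682109594345
  trans [-0.0014, 0.0012, 0.0433] twist [0.0004, 0.0014, 0.0006] rows 1.0
```

>>> arm_command:
  steps:
    - {"translation":[0,0,0.025],"twist":[0,0,0],"fingers":-1}
    - {"translation":[0,0,0.032],"twist":[0,0,0],"fingers":-1}
    - {"translation":[0,0,0.038],"twist":[0,0,0],"fingers":-1}
    - {"translation":[0,0,0.042],"twist":[0,0,0],"fingers":-1}
    - {"translation":[0,0,0.042],"twist":[0,0,0],"fingers":-1}

```text
time: 5.8
eef_pos: [0.4609, 0.0341, 0.0193]
tcp_rot: [0.152, 0.988, 0.0, 0.0]
contact_force: [0.2, 0.7, -0.8]
opening: 0.27
finger_force: 29.8
```

```bash
python3 go.py .463 .035 .019 72.5
```

```text
at [0.4609 0.0341 0.0193] psi 72.49 q6 -1.41 t 5.8 open 0.27 F [ 0.2  0.7 -0.8] 29.754695892333984
  trans [-0.0023, 0.002, 0.0004] twist [0.0001, 0.0003, -0.0001] rows 1.0
```

>>> arm_command:
  steps:
    - {"translation":[0,0,0.001],"twist":[0,0,0],"fingers":-1}
    - {"translation":[0,0,0.002],"twist":[0,0,0],"fingers":-1}
    - {"translation":[0,0,0.002],"twist":[0,0,0],"fingers":-1}

```text
time: 6.18
eef_pos: [0.4611, 0.0341, 0.0189]
tcp_rot: [0.152, 0.988, -0.0, -0.0]
contact_force: [-4.0, -0.8, 8.4]
opening: 0.266
finger_force: 30.7
```

Contact with the mat. I'll release and rise.

>>> arm_command:
  steps:
    - {"translation":[0,0,0],"twist":[0,0,0],"fingers":0.3}
    - {"translation":[0,0,0],"twist":[0,0,0],"fingers":0.3}
    - {"translation":[0,0,0],"twist":[0,0,0],"fingers":0.3}
    - {"translation":[0,0,-0.08],"twist":[0,0,0],"fingers":1}
    - {"translation":[0,0,-0.16],"twist":[0,0,0],"fingers":1}

```text
time: 6.8
eef_pos: [0.4598, 0.0342, 0.1378]
tcp_rot: [0.152, 0.988, 0.0, -0.002]
contact_force: [0.7, 0.3, -0.3]
opening: 0.998
finger_force: 0.0
```

```bash
python3 go.py .588 -.285 .20 -8.7
```

```text
at [0.4598 0.0342 0.1378] psi 72.48 q6 -1.41 t 6.8 open 0.998 F [ 0.7  0.3 -0.3] 0.0
  trans [-0.2909, -0.3545, -0.0836] twist [-0.0024, -0.0021, 1.353] rows 8.0
```

>>> arm_command:
  steps:
    - {"translation":[-0.02,-0.03,-0.08],"twist":[0,0,0.17],"fingers":1}
    - {"translation":[-0.291,-0.3545,-0.0836],"twist":[0,0,0.8],"fingers":1}
    - {"translation":[-0.291,-0.3545,-0.0836],"twist":[0,0,0.8],"fingers":1}
    - {"translation":[-0.291,-0.3545,-0.0836],"twist":[0,0,0.8],"fingers":1}
    - {"translation":[-0.291,-0.3545,-0.0836],"twist":[0,0,0.8],"fingers":1}

```text
time: 7.42
eef_pos: [0.5633, -0.2237, 0.1988]
tcp_rot: [0.543, 0.84, 0.0, -0.0]
contact_force: [0.8, 0.5, 0.5]
opening: 0.999
finger_force: 0.0
```

```bash
python3 go.py .588 -.285 .20 -8.7
```

```text
at [ 0.5633 -0.2237  0.1988] psi 24.27 q6 -0.97 t 7.42 open 0.999 F [0.8 0.5 0.5] 0.0
  trans [-0.0881, -0.0036, -0.0016] twist [0.0001, -0.0002, 0.5494] rows 4.0
```

>>> arm_command:
  steps:
    - {"translation":[-0.0881,-0.0036,-0.0016],"twist":[0,0,0.5494],"fingers":1}
    - {"translation":[-0.0881,-0.0036,-0.0016],"twist":[0,0,0.5494],"fingers":1}
    - {"translation":[-0.0881,-0.0036,-0.0016],"twist":[0,0,0.5494],"fingers":1}
    - {"translation":[-0.0881,-0.0036,-0.0016],"twist":[0,0,0.5494],"fingers":1}
    - {"translation":[-0.0881,-0.0036,-0.0016],"twist":[0,0,0.5494],"fingers":1}

```text
time: 8.05
eef_pos: [0.5877, -0.2827, 0.2]
tcp_rot: [0.757, 0.654, -0.0, -0.0]
contact_force: [-1.0, -1.0, 0.5]
opening: 0.997
finger_force: 0.0
```

Run:
```python
from fit import *
from go import go
go(.588,-.285,.08,-8.7)
p=read_camera("scene");im=cv2.resize(np.array(p["pixels"])[:,:,::-1].copy(),None,fx=4,fy=4,interpolation=cv2.INTER_CUBIC)
im=np.clip(im*1.6,0,255).astype(np.uint8)
N,Wd,r=np.load("fit.npy");draw(im,p,Wd,edges(0),(0,0,255));draw(im,p,r,rect(tin),(255,0,0))
M=im[160*4:380*4,180*4:330*4];M=cv2.resize(M,None,fx=.6,fy=.6,interpolation=cv2.INTER_AREA)
cv2.imwrite("pics/g2.png",M)
```

```text
at [ 0.5877 -0.2827  0.2   ] psi -8.31 q6 -0.46 t 8.05 open 0.997 F [-1.  -1.   0.5] 0.0
  trans [-0.003, 0.0009, 0.16] twist [-0.0004, -0.0002, 0.0064] rows 2.0
```

View pics/g2.png

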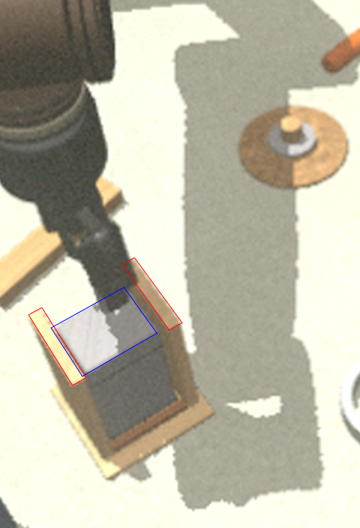

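The view shows the lid flat, knob up, near the mat's centre at crop (292, 135). The gripper seems to be left of and above the tin at crop (105, 245), so I'll check it against the projection.

Run:
```python
from fit import *
p=read_camera("scene")
f=lambda X:((proj(p,X)-[180,160])*2.4).round(0)
d=np.array([.989,-.151,0])
c=np.array([.5877,-.284,.213])
print(f(c),f(c+d*.0425),f(c-d*.0425),f(c+d*.057+[0,0,.04]),get_state()["eef_pos"])
N,Wd,r=np.load("fit.npy");print([f(x) for x in W(Wd,[[0,0,.008]])])
```

```text
[ 84. 264.] [111. 301.] [ 59. 228.] [110. 283.] [ 0.5877778  -0.28268116  0.20023869]
[array([131., 398.])]
```

>>> arm_command:
  steps:
    - {"translation":[-0.001,0.0008,0.06],"twist":[0,0,0.006],"fingers":1}
    - {"translation":[-0.002,0.0008,0.12],"twist":[0,0,0.006],"fingers":1}
    - {"translation":[-0.002,0.0008,0.16],"twist":[0,0,0.006],"fingers":1}
    - {"translation":[-0.002,0.0008,0.16],"twist":[0,0,0.006],"fingers":1}

```text
time: 8.65
eef_pos: [0.5862, -0.283, 0.0769]
tcp_rot: [0.759, 0.651, -0.001, -0.003]
contact_force: [-0.7, 0.0, 0.4]
opening: 1.001
finger_force: 0.0
```

>>> arm_command:
  steps:
    - {"translation":[0,0,0],"twist":[0,0,0],"fingers":-1}
    - {"translation":[0,0,0],"twist":[0,0,0],"fingers":-1}
    - {"translation":[0,0,0],"twist":[0,0,0],"fingers":-1}
    - {"translation":[0,0,0],"twist":[0,0,0],"fingers":-1}
    - {"translation":[0,0,0],"twist":[0,0,0],"fingers":-1}
  grip_force: 60

```text
time: 9.28
eef_pos: [0.5892, -0.2854, 0.0831]
tcp_rot: [0.759, 0.651, 0.0, 0.002]
contact_force: [-3.4, 1.8, 6.4]
opening: 0.655
finger_force: 64.1
```

```bash
python3 go.py .588 -.285 .24 -8.7
```

```text
at [ 0.5892 -0.2854  0.0831] psi -8.81 q6 -0.45 t 9.28 open 0.655 F [-3.4  1.8  6.4] 64.14750337600708
  trans [-0.0001, -0.001, -0.2092] twist [0.0027, 0.0016, -0.0018] rows 3.0
```

>>> arm_command:
  steps:
    - {"translation":[0,0,0],"twist":[0,0,0],"fingers":-1}
    - {"translation":[0,0,0],"twist":[0,0,0],"fingers":-1}

```text
time: 9.52
eef_pos: [0.5892, -0.2853, 0.0831]
tcp_rot: [0.759, 0.651, 0.0, 0.002]
contact_force: [-2.1, 1.1, 6.0]
opening: 0.649
finger_force: 64.1
```

>>> arm_command:
  steps:
    - {"translation":[0,0,-0.03],"twist":[0,0,0],"fingers":-1}
    - {"translation":[0,0,-0.09],"twist":[0,0,0],"fingers":-1}
    - {"translation":[0,0,-0.15],"twist":[0,0,0],"fingers":-1}
    - {"translation":[0,0,-0.215],"twist":[0,0,0],"fingers":-1}
    - {"translation":[0,0,-0.215],"twist":[0,0,0],"fingers":-1}

```text
time: 10.15
eef_pos: [0.5905, -0.286, 0.2482]
tcp_rot: [0.759, 0.651, 0.002, 0.006]
contact_force: [0.6, -1.2, -4.3]
opening: 0.648
finger_force: 65.6
```

```bash
python3 go.py .625 0 .24 -17.5
```

```text
at [ 0.5905 -0.286   0.2482] psi -8.82 q6 -0.45 t 10.15 open 0.648 F [ 0.6 -1.2 -4.3] 65.58631539344788
  trans [0.3839, -0.0131, 0.0089] twist [0.0109, 0.0041, 0.1447] rows 5.0
```

>>> arm_command:
  steps:
    - {"translation":[0.384,-0.013,0],"twist":[0,0,0.145],"fingers":-1}
    - {"translation":[0.384,-0.013,0],"twist":[0,0,0.145],"fingers":-1}
    - {"translation":[0.384,-0.013,0],"twist":[0,0,0.145],"fingers":-1}
    - {"translation":[0.384,-0.013,0],"twist":[0,0,0.145],"fingers":-1}
    - {"translation":[0.384,-0.013,0],"twist":[0,0,0.145],"fingers":-1}

```text
time: 10.78
eef_pos: [0.6211, 0.0049, 0.2381]
tcp_rot: [0.806, 0.592, -0.002, -0.002]
contact_force: [0.3, -0.3, -4.2]
opening: 0.649
finger_force: 64.9
```

>>> arm_command:
  steps:
    - {"translation":[0,0,0.06],"twist":[0,0,0],"fingers":-1}
    - {"translation":[0,0,0.12],"twist":[0,0,0],"fingers":-1}
    - {"translation":[0,0,0.17],"twist":[0,0,0],"fingers":-1}
    - {"translation":[0,0,0.19],"twist":[0,0,0],"fingers":-1}
    - {"translation":[0,0,0.19],"twist":[0,0,0],"fingers":-1}

```text
time: 11.4
eef_pos: [0.6212, 0.0017, 0.0967]
tcp_rot: [0.807, 0.591, -0.002, -0.002]
contact_force: [0.6, -0.1, -4.1]
opening: 0.652
finger_force: 65.1
```

```bash
python3 go.py .625 0 .0765 -17.5
```

```text
at [0.6212 0.0017 0.0967] psi -17.54 q6 0.15 t 11.4 open 0.652 F [ 0.6 -0.1 -4.1] 65.12293696403503
  trans [-0.0007, 0.0056, 0.0269] twist [-0.0043, 0.0006, -0.0006] rows 1.0
```

>>> arm_command:
  steps:
    - {"translation":[0,0,0.015],"twist":[-0.004,0,0],"fingers":-1}
    - {"translation":[0,0,0.022],"twist":[-0.004,0,0],"fingers":-1}
    - {"translation":[0,0,0.026],"twist":[-0.004,0,0],"fingers":-1}
    - {"translation":[0,0,0.026],"twist":[-0.004,0,0],"fingers":-1}
    - {"translation":[0,0,0.026],"twist":[-0.004,0,0],"fingers":-1}

```text
time: 12.02
eef_pos: [0.623, 0.0015, 0.0799]
tcp_rot: [0.807, 0.591, 0.001, 0.002]
contact_force: [-0.8, -0.8, -4.7]
opening: 0.648
finger_force: 65.2
```

>>> arm_command:
  steps:
    - {"translation":[0,0,0.001],"twist":[0,0,0],"fingers":-1}
    - {"translation":[0,0,0.002],"twist":[0,0,0],"fingers":-1}
    - {"translation":[0,0,0.002],"twist":[0,0,0],"fingers":-1}

```text
time: 12.4
eef_pos: [0.6227, 0.0015, 0.0779]
tcp_rot: [0.807, 0.591, 0.001, 0.002]
contact_force: [0.0, -0.6, -4.5]
opening: 0.648
finger_force: 65.2
```

>>> arm_command:
  steps:
    - {"translation":[0,0,0.001],"twist":[0,0,0],"fingers":-1}
    - {"translation":[0,0,0.002],"twist":[0,0,0],"fingers":-1}
    - {"translation":[0,0,0.003],"twist":[0,0,0],"fingers":-1}
    - {"translation":[0,0,0.003],"twist":[0,0,0],"fingers":-1}

```text
time: 12.9
eef_pos: [0.6227, 0.0015, 0.0756]
tcp_rot: [0.807, 0.591, 0.001, 0.002]
contact_force: [0.8, -0.3, -3.9]
opening: 0.648
finger_force: 65.2
```

>>> arm_command:
  steps:
    - {"translation":[0,0,0.001],"twist":[0,0,0],"fingers":-1}
    - {"translation":[0,0,0.001],"twist":[0,0,0],"fingers":-1}

```text
time: 13.15
eef_pos: [0.6229, 0.0015, 0.0753]
tcp_rot: [0.807, 0.591, 0.001, 0.002]
contact_force: [-0.9, -0.4, -3.3]
opening: 0.652
finger_force: 65.4
```

Almost there; I'll go about 1 mm more, then release slowly.

>>> arm_command:
  steps:
    - {"translation":[0,0,0.001],"twist":[0,0,0],"fingers":-1}
    - {"translation":[0,0,0.001],"twist":[0,0,0],"fingers":-1}

```text
time: 13.4
eef_pos: [0.6229, 0.0014, 0.0752]
tcp_rot: [0.807, 0.591, 0.001, 0.002]
contact_force: [-3.1, -0.7, 3.3]
opening: 0.652
finger_force: 65.9
```

>>> arm_command:
  steps:
    - {"translation":[0,0,0],"twist":[0,0,0],"fingers":1}
    - {"translation":[0,0,0],"twist":[0,0,0],"fingers":1}
    - {"translation":[0,0,0],"twist":[0,0,0],"fingers":1}
    - {"translation":[0,0,-0.06],"twist":[0,0,0],"fingers":1}
    - {"translation":[0,0,-0.14],"twist":[0,0,0],"fingers":1}

```text
time: 14.02
eef_pos: [0.621, 0.0018, 0.178]
tcp_rot: [0.807, 0.591, -0.0, 0.0]
contact_force: [1.6, -0.1, 0.4]
opening: 1.003
finger_force: 0.0
```

```bash
python3 go.py .541 .277 .20 72.5
```

```text
at [0.621  0.0018 0.178 ] psi -17.54 q6 0.15 t 14.03 open 1.003 F [ 1.6 -0.1  0.4] 0.0
  trans [0.3177, -0.2123, -0.0294] twist [-0.0008, 0.0002, -1.5006] rows 9.0
```

>>> arm_command:
  steps:
    - {"translation":[0.318,-0.2123,-0.03],"twist":[0,0,-0.9],"fingers":1}
    - {"translation":[0.318,-0.2123,-0.03],"twist":[0,0,-0.9],"fingers":1}
    - {"translation":[0.318,-0.2123,-0.03],"twist":[0,0,-0.9],"fingers":1}
    - {"translation":[0.318,-0.2123,-0.03],"twist":[0,0,-0.9],"fingers":1}
    - {"translation":[0.318,-0.2123,-0.03],"twist":[0,0,-0.9],"fingers":1}

```text
time: 14.65
eef_pos: [0.5413, 0.2798, 0.2016]
tcp_rot: [0.449, 0.894, 0.001, 0.002]
contact_force: [-0.2, -0.7, 0.2]
opening: 1.001
finger_force: 0.0
```

```bash
python3 go.py .541 .277 .20 72.5
```

```text
at [0.5413 0.2798 0.2016] psi 36.66 q6 -0.33 t 14.65 open 1.001 F [-0.2 -0.7  0.2] 0.0
  trans [-0.0027, -0.0025, 0.0021] twist [0.0024, 0.0043, -0.5973] rows 4.0
```

>>> arm_command:
  steps:
    - {"translation":[-0.002,0,0],"twist":[0,0,-0.5973],"fingers":1}
    - {"translation":[-0.002,0,0],"twist":[0,0,-0.5973],"fingers":1}
    - {"translation":[-0.002,0,0],"twist":[0,0,-0.5973],"fingers":1}
    - {"translation":[-0.002,0,0],"twist":[0,0,-0.5973],"fingers":1}
    - {"translation":[-0.002,0,0],"twist":[0,0,-0.5973],"fingers":1}

```text
time: 15.28
eef_pos: [0.5432, 0.2759, 0.2011]
tcp_rot: [0.157, 0.988, -0.0, 0.002]
contact_force: [-0.6, -0.3, 0.7]
opening: 0.999
finger_force: 0.0
```

Run:
```python
from h import *
from go import go
b=read_camera("scene")
B=cv2.resize(np.array(b["pixels"])[60:260,230:450,::-1],(660,600),interpolation=cv2.INTER_CUBIC)
cv2.imwrite("pics/g3.png",np.clip(B*1.6,0,255).astype(np.uint8))
go(.541,.277,.08,72.5)
```

```text
at [0.5432 0.2759 0.2011] psi 71.96 q6 -0.95 t 15.32 open 0.999 F [-0.2 -0.   0.5] 0.0
  trans [0.004, 0.0005, 0.1614] twist [0.0002, 0.0042, -0.0091] rows 2.0
```

View pics/g3.png

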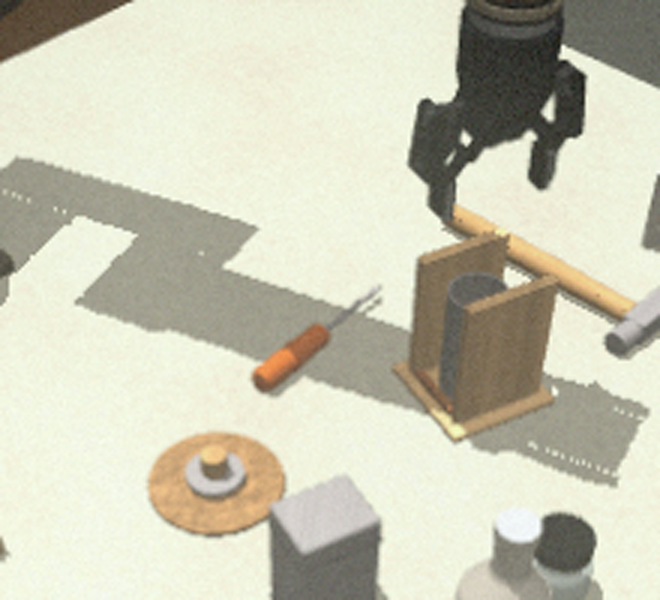

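The open round tin stands at crop (478, 345), and the oblong tin is upright at (325, 520). The lid is flat on the mat. Next I'll descend on the round tin.

>>> arm_command:
  steps:
    - {"translation":[0.002,0.0,0.06],"twist":[0,0,-0.006],"fingers":1}
    - {"translation":[0.002,0.0,0.12],"twist":[0,0,-0.006],"fingers":1}
    - {"translation":[0.002,0.0,0.158],"twist":[0,0,-0.006],"fingers":1}
    - {"translation":[0.002,0,0.158],"twist":[0,0,-0.006],"fingers":1}
    - {"translation":[0.002,0,0.158],"twist":[0,0,-0.006],"fingers":1}

```text
time: 15.95
eef_pos: [0.5433, 0.2765, 0.0841]
tcp_rot: [0.153, 0.988, 0.0, 0.003]
contact_force: [0.0, -0.1, 0.2]
opening: 0.999
finger_force: 0.0
```

>>> arm_command:
  steps:
    - {"translation":[0,0,0],"twist":[0,0,0],"fingers":-1}
    - {"translation":[0,0,0],"twist":[0,0,0],"fingers":-1}
    - {"translation":[0,0,0],"twist":[0,0,0],"fingers":-1}
    - {"translation":[0,0,0],"twist":[0,0,0],"fingers":-1}
    - {"translation":[0,0,0],"twist":[0,0,0],"fingers":-1}
  grip_force: 60

```text
time: 16.58
eef_pos: [0.5436, 0.2768, 0.0846]
tcp_rot: [0.153, 0.988, 0.001, 0.004]
contact_force: [0.2, 0.7, 6.3]
opening: 0.608
finger_force: 64.3
```

>>> arm_command:
  steps:
    - {"translation":[0,0,0],"twist":[0,0,0],"fingers":-1}
    - {"translation":[0,0,0],"twist":[0,0,0],"fingers":-1}

```text
time: 16.82
eef_pos: [0.5436, 0.2768, 0.0846]
tcp_rot: [0.153, 0.988, 0.001, 0.004]
contact_force: [0.1, 0.8, 6.3]
opening: 0.606
finger_force: 64.3
```

>>> arm_command:
  steps:
    - {"translation":[0,0,-0.03],"twist":[0,0,0],"fingers":-1}
    - {"translation":[0,0,-0.09],"twist":[0,0,0],"fingers":-1}
    - {"translation":[0,0,-0.15],"twist":[0,0,0],"fingers":-1}
    - {"translation":[0,0,-0.22],"twist":[0,0,0],"fingers":-1}
    - {"translation":[0,0,-0.22],"twist":[0,0,0],"fingers":-1}

```text
time: 17.45
eef_pos: [0.5436, 0.277, 0.2526]
tcp_rot: [0.153, 0.988, 0.002, 0.006]
contact_force: [-0.1, 0.4, -2.8]
opening: 0.608
finger_force: 64.1
```

```bash
python3 go.py .589 -.2835 .25 -8.9
```

```text
at [0.5436 0.277  0.2526] psi 72.39 q6 -0.96 t 17.45 open 0.608 F [-0.1  0.4 -2.8] 64.05052775284275
  trans [-0.2838, -0.694, 0.0032] twist [0.0121, 0.0059, 1.3548] rows 9.0
```

>>> arm_command:
  steps:
    - {"translation":[-0.284,-0.694,0],"twist":[0,0,0.78],"fingers":-1}
    - {"translation":[-0.284,-0.694,0],"twist":[0,0,0.78],"fingers":-1}
    - {"translation":[-0.284,-0.694,0],"twist":[0,0,0.78],"fingers":-1}
    - {"translation":[-0.284,-0.694,0],"twist":[0,0,0.78],"fingers":-1}
    - {"translation":[-0.284,-0.694,0],"twist":[0,0,0.78],"fingers":-1}

```text
time: 18.08
eef_pos: [0.565, -0.0367, 0.2445]
tcp_rot: [0.534, 0.845, -0.0, -0.001]
contact_force: [0.1, 0.1, -3.2]
opening: 0.605
finger_force: 64.8
```

```bash
python3 go.py .589 -.2835 .25 -8.9
```

```text
at [ 0.565  -0.0367  0.2445] psi 25.42 q6 -0.69 t 18.07 open 0.605 F [ 0.1  0.1 -3.2] 64.81493805069476
  trans [-0.3109, -0.1123, -0.0074] twist [-0.0013, -0.0002, 0.572] rows 4.0
```

>>> arm_command:
  steps:
    - {"translation":[-0.311,-0.1123,-0.008],"twist":[0,0,0.572],"fingers":-1}
    - {"translation":[-0.311,-0.1123,-0.008],"twist":[0,0,0.572],"fingers":-1}
    - {"translation":[-0.311,-0.1123,-0.008],"twist":[0,0,0.572],"fingers":-1}
    - {"translation":[-0.311,-0.1123,-0.008],"twist":[0,0,0.572],"fingers":-1}
    - {"translation":[-0.311,-0.1123,-0.008],"twist":[0,0,0.572],"fingers":-1}

```text
time: 18.7
eef_pos: [0.5897, -0.2857, 0.2502]
tcp_rot: [0.761, 0.649, -0.0, -0.001]
contact_force: [0.5, 0.7, -3.9]
opening: 0.607
finger_force: 64.8
```

>>> arm_command:
  steps:
    - {"translation":[-0.0,0,0.03],"twist":[0,0,0],"fingers":-1}
    - {"translation":[-0.0,0,0.05],"twist":[0,0,0],"fingers":-1}
    - {"translation":[0,0,0.05],"twist":[0,0,0],"fingers":-1}

```text
time: 19.08
eef_pos: [0.5901, -0.28, 0.2131]
tcp_rot: [0.759, 0.652, 0.0, -0.002]
contact_force: [-0.8, -0.6, -3.4]
opening: 0.605
finger_force: 64.7
```

Run:
```python
from h import *
from go import go
b=read_camera("scene")
B=cv2.resize(np.array(b["pixels"])[190:360,170:330,::-1],(560,595),interpolation=cv2.INTER_CUBIC)
cv2.imwrite("pics/g4.png",np.clip(B*1.6,0,255).astype(np.uint8))
go(.589,-.2835,.10,-8.9)
```

```text
at [ 0.591  -0.2806  0.2151] psi -8.68 q6 -0.45 t 19.12 open 0.605 F [ 0.9 -0.5 -2.7] 64.71554072806612
  trans [-0.0043, -0.0022, 0.1534] twist [0.0008, -0.0009, 0.0037] rows 2.0
```

View pics/g4.png

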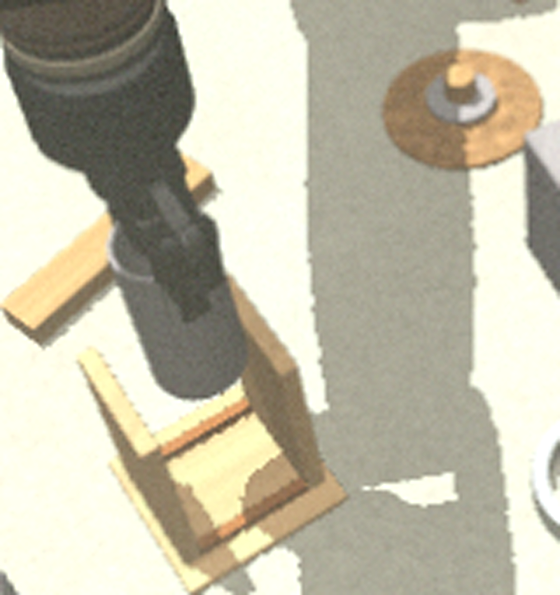

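The round tin hangs upright over the wide holder's pocket at crop (185, 320). Lowering it now.

>>> arm_command:
  steps:
    - {"translation":[-0.003,-0.002,0.04],"twist":[0,0,0.003],"fingers":-1}
    - {"translation":[-0.003,-0.002,0.08],"twist":[0,0,0.003],"fingers":-1}
    - {"translation":[-0.003,-0.002,0.12],"twist":[0,0,0.003],"fingers":-1}
    - {"translation":[-0.003,-0.002,0.155],"twist":[0,0,0.003],"fingers":-1}
    - {"translation":[-0.003,-0.002,0.161],"twist":[0,0,0.003],"fingers":-1}

```text
time: 19.75
eef_pos: [0.5895, -0.283, 0.0946]
tcp_rot: [0.76, 0.65, 0.001, 0.0]
contact_force: [-0.1, 0.5, -2.7]
opening: 0.604
finger_force: 64.7
```

>>> arm_command:
  steps:
    - {"translation":[0,0,0],"twist":[0,0,0],"fingers":-1}
    - {"translation":[0,0,0],"twist":[0,0,0],"fingers":-1}

```text
time: 20.0
eef_pos: [0.5916, -0.2847, 0.0985]
tcp_rot: [0.76, 0.65, 0.002, 0.004]
contact_force: [0.3, 0.8, -3.0]
opening: 0.603
finger_force: 64.7
```

```bash
python3 go.py .589 -.2835 .0846 -8.9
```

```text
at [ 0.5916 -0.2847  0.0985] psi -8.91 q6 -0.45 t 20.0 open 0.603 F [ 0.3  0.8 -3. ] 64.69319092808291
  trans [0.0011, -0.0038, 0.0185] twist [0.0072, 0.0021, -0.0001] rows 1.0
```

>>> arm_command:
  steps:
    - {"translation":[0.001,-0.003,0.008],"twist":[0.007,0.002,0],"fingers":-1}
    - {"translation":[0.001,-0.003,0.012],"twist":[0.007,0.002,0],"fingers":-1}
    - {"translation":[0.001,-0.003,0.016],"twist":[0.007,0.002,0],"fingers":-1}
    - {"translation":[0.001,-0.003,0.016],"twist":[0.007,0.002,0],"fingers":-1}

```text
time: 20.5
eef_pos: [0.5883, -0.283, 0.0846]
tcp_rot: [0.76, 0.65, -0.001, -0.002]
contact_force: [-1.3, 0.6, 0.1]
opening: 0.604
finger_force: 65.1
```

>>> arm_command:
  steps:
    - {"translation":[0,0,0.001],"twist":[0,0,0],"fingers":-1}
    - {"translation":[0,0,0.002],"twist":[0,0,0],"fingers":-1}
    - {"translation":[0,0,0.002],"twist":[0,0,0],"fingers":-1}

```text
time: 20.88
eef_pos: [0.5885, -0.283, 0.0845]
tcp_rot: [0.76, 0.65, -0.001, -0.002]
contact_force: [-3.4, 2.8, 6.9]
opening: 0.607
finger_force: 66.1
```

>>> arm_command:
  steps:
    - {"translation":[0,0,0],"twist":[0,0,0],"fingers":1}
    - {"translation":[0,0,0],"twist":[0,0,0],"fingers":1}
    - {"translation":[0,0,0],"twist":[0,0,0],"fingers":1}
    - {"translation":[0,0,-0.06],"twist":[0,0,0],"fingers":1}
    - {"translation":[0,0,-0.14],"twist":[0,0,0],"fingers":1}

```text
time: 21.5
eef_pos: [0.5874, -0.2824, 0.186]
tcp_rot: [0.76, 0.65, -0.001, -0.004]
contact_force: [1.2, -0.6, 0.3]
opening: 1.002
finger_force: 0.0
```

Run:
```python
from go import go
from fit import *
go(.6229,.0014,.19,72.45)
T=read_camera("top");S=read_camera("scene")
tb=[p-[0,0,.008] for p in tin];th=np.array([.6225,.0014,np.radians(-17.5)])
for l,vv in(("top",[(T,grad(T))]),("scene",[(S,grad(S))])): 
    r,sc=refine(th,vv,rect(tb));print(l,r.round(4),np.degrees(r[2]).round(2),round(sc,1))
```

```text
at [ 0.5874 -0.2824  0.186 ] psi -8.92 q6 -0.45 t 21.5 open 1.002 F [ 1.2 -0.6  0.3] 0.0
  trans [0.3812, -0.0119, -0.0037] twist [-0.0037, -0.0083, -1.3562] rows 8.0
top [ 0.6246  0.0064 -0.2825] -16.19 203.8
scene [ 0.6229  0.0008 -0.3082] -17.66 184.6
```

>>> arm_command:
  steps:
    - {"translation":[0.02,0,-0.005],"twist":[0,0,-0.17],"fingers":1}
    - {"translation":[0.381,-0.012,-0.005],"twist":[-0.003,-0.006,-0.9],"fingers":1}
    - {"translation":[0.381,-0.012,-0.005],"twist":[-0.003,-0.006,-0.9],"fingers":1}
    - {"translation":[0.381,-0.012,-0.005],"twist":[-0.003,-0.006,-0.9],"fingers":1}
    - {"translation":[0.381,-0.012,-0.005],"twist":[-0.003,-0.006,-0.9],"fingers":1}

```text
time: 22.22
eef_pos: [0.6215, -0.0184, 0.1915]
tcp_rot: [0.386, 0.922, -0.001, 0.002]
contact_force: [0.4, -0.3, -0.1]
opening: 1.003
finger_force: 0.0
```

```bash
python3 go.py .6229 .0014 .19 72.45
```

```text
at [ 0.6215 -0.0184  0.1915] psi 44.59 q6 -0.97 t 22.23 open 1.003 F [ 0.4 -0.3 -0.1] 0.0
  trans [0.0175, 0.0199, 0.002] twist [-0.0013, 0.0033, -0.4644] rows 3.0
```

>>> arm_command:
  steps:
    - {"translation":[0.0175,0.02,0.002],"twist":[0,0.003,-0.4644],"fingers":1}
    - {"translation":[0.0175,0.02,0.002],"twist":[0,0.003,-0.4644],"fingers":1}
    - {"translation":[0.0175,0.02,0.002],"twist":[0,0.003,-0.4644],"fingers":1}
    - {"translation":[0.0175,0.02,0.002],"twist":[0,0.003,-0.4644],"fingers":1}
    - {"translation":[0.0175,0.02,0.002],"twist":[0,0.003,-0.4644],"fingers":1}

```text
time: 22.85
eef_pos: [0.623, -0.0005, 0.19]
tcp_rot: [0.156, 0.988, -0.001, -0.0]
contact_force: [-0.2, -0.2, -0.1]
opening: 0.996
finger_force: 0.0
```

>>> arm_command:
  steps:
    - {"translation":[0,0,0.04],"twist":[0,0,0],"fingers":1}
    - {"translation":[0,0,0.05],"twist":[0,0,0],"fingers":1}
    - {"translation":[0,0,0.05],"twist":[0,0,0],"fingers":1}

```text
time: 23.22
eef_pos: [0.6226, -0.0005, 0.1521]
tcp_rot: [0.156, 0.988, -0.001, -0.001]
contact_force: [1.2, -0.1, -0.3]
opening: 0.999
finger_force: 0.0
```

```bash
python3 go.py .6229 .0014 .075 72.45
```

```text
at [ 6.226e-01 -5.000e-04  1.521e-01] psi 72.08 q6 -1.42 t 23.23 open 0.999 F [ 1.2 -0.1 -0.3] 0.0
  trans [0.0001, 0.0027, 0.1028] twist [-0.0016, -0.0021, -0.0062] rows 2.0
```

>>> arm_command:
  steps:
    - {"translation":[0,0.0027,0.04],"twist":[-0.0016,-0.002,-0.006],"fingers":1}
    - {"translation":[0,0.0027,0.1],"twist":[-0.0016,-0.002,-0.006],"fingers":1}
    - {"translation":[0,0.0027,0.103],"twist":[-0.0016,-0.002,-0.006],"fingers":1}
    - {"translation":[0,0.0027,0.103],"twist":[-0.0016,-0.002,-0.006],"fingers":1}
    - {"translation":[0,0.0027,0.103],"twist":[-0.0016,-0.002,-0.006],"fingers":1}

```text
time: 23.85
eef_pos: [0.6255, 0.0011, 0.0785]
tcp_rot: [0.152, 0.988, -0.0, 0.003]
contact_force: [0.3, 0.5, 0.1]
opening: 1.0
finger_force: 0.0
```

```bash
python3 go.py .6229 .0014 .075 72.45
```

```text
at [0.6255 0.0011 0.0785] psi 72.47 q6 -1.43 t 23.85 open 1.0 F [0.3 0.5 0.1] 0.0
  trans [0.0034, -0.0007, 0.0046] twist [0.0009, 0.0059, 0.0004] rows 1.0
```

>>> arm_command:
  steps:
    - {"translation":[0.0034,0,0.003],"twist":[0,0.006,0],"fingers":1}
    - {"translation":[0.0034,0,0.003],"twist":[0,0.006,0],"fingers":1}
    - {"translation":[0.0034,0,0.003],"twist":[0,0.006,0],"fingers":1}

```text
time: 24.22
eef_pos: [0.6212, 0.0022, 0.0736]
tcp_rot: [0.152, 0.988, 0.0, -0.002]
contact_force: [0.6, 0.4, -0.3]
opening: 0.997
finger_force: 0.0
```

```bash
python3 go.py .6229 .0014 .075 72.45
```

```text
at [0.6212 0.0022 0.0736] psi 72.47 q6 -1.43 t 24.23 open 0.997 F [ 0.6  0.4 -0.3] 0.0
  trans [-0.0025, -0.0003, -0.0019] twist [0.0003, -0.0042, 0.0004] rows 1.0
```

>>> arm_command:
  steps:
    - {"translation":[-0.001,0,-0.001],"twist":[0,-0.002,0],"fingers":1}
    - {"translation":[-0.001,0,-0.001],"twist":[0,-0.002,0],"fingers":1}
    - {"translation":[-0.001,0,-0.001],"twist":[0,-0.002,0],"fingers":1}

```text
time: 24.6
eef_pos: [0.6218, 0.002, 0.074]
tcp_rot: [0.152, 0.988, 0.0, -0.001]
contact_force: [0.5, -0.7, -1.0]
opening: 1.001
finger_force: 0.0
```

```bash
python3 go.py .6229 .0014 .075 72.45
```

```text
at [0.6218 0.002  0.074 ] psi 72.48 q6 -1.43 t 24.6 open 1.001 F [ 0.5 -0.7 -1. ] 0.0
  trans [-0.0016, -0.0003, -0.0013] twist [0.0002, -0.0026, 0.0004] rows 1.0
```

>>> arm_command:
  steps:
    - {"translation":[-0.0006,0,-0.001],"twist":[0,-0.001,0],"fingers":-1}
    - {"translation":[-0.0006,0,-0.001],"twist":[0,-0.001,0],"fingers":-1}
    - {"translation":[-0.0006,0,-0.001],"twist":[0,-0.001,0],"fingers":-1}
    - {"translation":[-0.0006,0,-0.001],"twist":[0,-0.001,0],"fingers":-1}
    - {"translation":[-0.0006,0,-0.001],"twist":[0,-0.001,0],"fingers":-1}
  grip_force: 60

```text
time: 25.22
eef_pos: [0.6226, 0.0019, 0.0751]
tcp_rot: [0.152, 0.988, 0.0, -0.0]
contact_force: [2.2, -0.1, 1.2]
opening: 0.792
finger_force: 69.5
```

```bash
python3 go.py .6229 .0014 .075 72.45
```

```text
at [0.6226 0.0019 0.0751] psi 72.47 q6 -1.43 t 25.23 open 0.792 F [ 2.2 -0.1  1.2] 69.53572154045105
  trans [-0.0005, -0.0005, 0.0001] twist [0.0005, -0.0007, 0.0004] rows 1.0
```

>>> arm_command:
  steps:
    - {"translation":[0,0,-0.03],"twist":[0,0,0],"fingers":-1}
    - {"translation":[0,0,-0.09],"twist":[0,0,0],"fingers":-1}
    - {"translation":[0,0,-0.15],"twist":[0,0,0],"fingers":-1}
    - {"translation":[0,0,-0.22],"twist":[0,0,0],"fingers":-1}
    - {"translation":[0,0,-0.22],"twist":[0,0,0],"fingers":-1}

```text
time: 25.85
eef_pos: [0.6245, 0.0013, 0.2443]
tcp_rot: [0.152, 0.988, 0.0, 0.003]
contact_force: [-0.4, 0.3, -4.9]
opening: 0.791
finger_force: 69.6
```

```bash
python3 go.py .5435 .2845 .24 72.5
```

```text
at [0.6245 0.0013 0.2443] psi 72.48 q6 -1.43 t 25.85 open 0.791 F [-0.4  0.3 -4.9] 69.63702321052551
  trans [0.2167, 0.3276, 0.0047] twist [0.0012, 0.0064, -0.0004] rows 5.0
```

>>> arm_command:
  steps:
    - {"translation":[0.2165,0.3276,0],"twist":[0,0,0],"fingers":-1}
    - {"translation":[0.2165,0.3276,0],"twist":[0,0,0],"fingers":-1}
    - {"translation":[0.2165,0.3276,0],"twist":[0,0,0],"fingers":-1}
    - {"translation":[0.2165,0.3276,0],"twist":[0,0,0],"fingers":-1}
    - {"translation":[0.2165,0.3276,0],"twist":[0,0,0],"fingers":-1}

```text
time: 26.48
eef_pos: [0.5384, 0.2865, 0.2354]
tcp_rot: [0.152, 0.988, -0.001, -0.004]
contact_force: [0.1, 1.1, -4.6]
opening: 0.789
finger_force: 70.2
```

>>> arm_command:
  steps:
    - {"translation":[0,0,0],"twist":[0,0,0],"fingers":-1}
    - {"translation":[0,0,0.0],"twist":[0,0,0],"fingers":-1}
    - {"translation":[0,0,0.0],"twist":[0,0,0],"fingers":-1}

```text
time: 26.85
eef_pos: [0.5415, 0.2835, 0.2385]
tcp_rot: [0.153, 0.988, -0.001, -0.002]
contact_force: [-0.4, -0.5, -4.5]
opening: 0.786
finger_force: 70.6
```

```bash
python3 go.py .5435 .2845 .23 72.5
```

```text
at [0.5415 0.2835 0.2385] psi 72.38 q6 -0.95 t 26.85 open 0.786 F [-0.4 -0.5 -4.5] 70.60723900794983
  trans [-0.0021, 0.0021, 0.0114] twist [-0.0015, -0.0033, -0.002] rows 1.0
```

>>> arm_command:
  steps:
    - {"translation":[-0.0015,0.002,0.016],"twist":[-0.001,-0.002,-0.002],"fingers":-1}
    - {"translation":[-0.0015,0.002,0.016],"twist":[-0.001,-0.002,-0.002],"fingers":-1}
    - {"translation":[-0.0015,0.002,0.016],"twist":[-0.001,-0.002,-0.002],"fingers":-1}
    - {"translation":[-0.0015,0.002,0.016],"twist":[-0.001,-0.002,-0.002],"fingers":-1}

```text
time: 27.35
eef_pos: [0.5434, 0.286, 0.2285]
tcp_rot: [0.151, 0.988, 0.001, 0.001]
contact_force: [1.2, -0.4, -4.7]
opening: 0.787
finger_force: 70.6
```

Run:
```python
from fit import *
from go import go
p=read_camera("scene");go(.5435,.2845,.16,72.5)
s=get_state();im=cv2.resize(np.array(p["pixels"])[:,:,::-1].copy(),None,fx=4,fy=4,interpolation=cv2.INTER_CUBIC)
im=np.clip(im*1.6,0,255).astype(np.uint8)
N=np.load("fit.npy")[0];draw(im,p,N,edges(1),(0,0,255))
e=s["eef_pos"];b=[q+[0,0,e[2]-.0751-q[2]] for q in tin]
draw(im,p,[e[0],e[1],np.radians(-17.5)],rect(b),(255,0,0))
cv2.imwrite("pics/g5.png",im[85*4:215*4,330*4:450*4])
```

```text
at [0.5434 0.286  0.2285] psi 72.59 q6 -0.95 t 27.4 open 0.784 F [ 0.   0.1 -4.9] 70.58844208717346
  trans [-0.0007, -0.002, 0.0914] twist [0.0016, 0.0011, 0.0015] rows 2.0
```

View pics/g5.png

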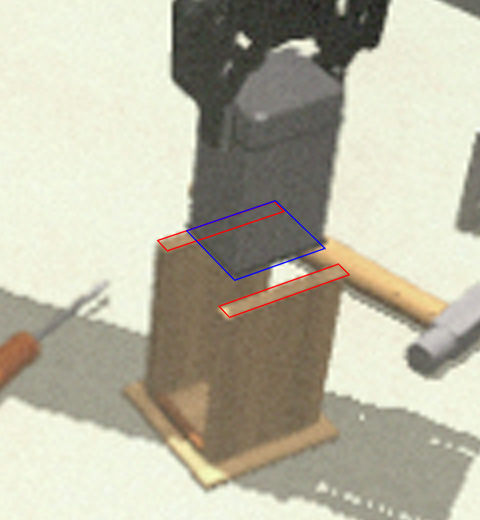

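The blue predicted underside matches the tin's visible lower edges, with its right corner at (325, 250). The red board tops match too. Lowering.

>>> arm_command:
  steps:
    - {"translation":[-0.0003,-0.0015,0.015],"twist":[0.001,0.001,0.001],"fingers":-1}
    - {"translation":[-0.0003,-0.0015,0.03],"twist":[0.001,0.001,0.001],"fingers":-1}
    - {"translation":[-0.0003,-0.0015,0.04],"twist":[0.001,0.001,0.001],"fingers":-1}
    - {"translation":[-0.0003,-0.0015,0.05],"twist":[0.001,0.001,0.001],"fingers":-1}
    - {"translation":[-0.0003,-0.0015,0.05],"twist":[0.001,0.001,0.001],"fingers":-1}

```text
time: 28.02
eef_pos: [0.5426, 0.2847, 0.1895]
tcp_rot: [0.152, 0.988, -0.0, -0.001]
contact_force: [0.4, -0.2, -4.8]
opening: 0.788
finger_force: 70.7
```

```bash
python3 go.py .5435 .2848 .10 72.5
```

```text
at [0.5426 0.2847 0.1895] psi 72.54 q6 -0.95 t 28.02 open 0.788 F [ 0.4 -0.2 -4.8] 70.65442085266113
  trans [-0.0014, 0.0006, 0.1193] twist [-0.0008, -0.002, 0.0006] rows 2.0
```

In the pocket with no side force. Continuing down.

>>> arm_command:
  steps:
    - {"translation":[-0.001,0,0.03],"twist":[0,-0.001,0],"fingers":-1}
    - {"translation":[-0.001,0,0.06],"twist":[0,-0.001,0],"fingers":-1}
    - {"translation":[-0.001,0,0.09],"twist":[0,-0.001,0],"fingers":-1}
    - {"translation":[-0.001,0,0.11],"twist":[0,-0.001,0],"fingers":-1}
    - {"translation":[-0.001,0,0.11],"twist":[0,-0.001,0],"fingers":-1}

```text
time: 28.65
eef_pos: [0.543, 0.2844, 0.1069]
tcp_rot: [0.152, 0.988, -0.001, -0.001]
contact_force: [-0.3, 0.3, -4.6]
opening: 0.791
finger_force: 70.6
```

```bash
python3 go.py .5435 .2848 .0831 72.5
```

```text
at [0.543  0.2844 0.1069] psi 72.54 q6 -0.95 t 28.65 open 0.791 F [-0.3  0.3 -4.6] 70.5553650856018
  trans [-0.0006, 0.0007, 0.0317] twist [-0.0013, -0.0016, 0.0006] rows 1.0
```

>>> arm_command:
  steps:
    - {"translation":[-0.0005,0.0005,0.015],"twist":[-0.001,-0.001,0],"fingers":-1}
    - {"translation":[-0.0005,0.0005,0.022],"twist":[-0.001,-0.001,0],"fingers":-1}
    - {"translation":[-0.0005,0.0005,0.027],"twist":[-0.001,-0.001,0],"fingers":-1}
    - {"translation":[-0.0005,0.0005,0.03],"twist":[-0.001,-0.001,0],"fingers":-1}
    - {"translation":[-0.0005,0.0005,0.03],"twist":[-0.001,-0.001,0],"fingers":-1}

```text
time: 29.28
eef_pos: [0.5443, 0.2849, 0.0856]
tcp_rot: [0.152, 0.988, 0.001, 0.001]
contact_force: [-0.1, -0.5, -4.4]
opening: 0.791
finger_force: 70.7
```

>>> arm_command:
  steps:
    - {"translation":[0,0,0.001],"twist":[0,0,0],"fingers":-1}
    - {"translation":[0,0,0.002],"twist":[0,0,0],"fingers":-1}
    - {"translation":[0,0,0.002],"twist":[0,0,0],"fingers":-1}

```text
time: 29.65
eef_pos: [0.5442, 0.2849, 0.0841]
tcp_rot: [0.152, 0.988, 0.001, 0.001]
contact_force: [-0.5, 0.1, -5.0]
opening: 0.788
finger_force: 70.7
```

>>> arm_command:
  steps:
    - {"translation":[0,0,0.001],"twist":[0,0,0],"fingers":-1}
    - {"translation":[0,0,0.002],"twist":[0,0,0],"fingers":-1}
    - {"translation":[0,0,0.002],"twist":[0,0,0],"fingers":-1}

```text
time: 30.02
eef_pos: [0.5444, 0.285, 0.0832]
tcp_rot: [0.152, 0.988, 0.001, 0.001]
contact_force: [-0.3, 0.1, -1.8]
opening: 0.789
finger_force: 71.1
```

>>> arm_command:
  steps:
    - {"translation":[0,0,0.0007],"twist":[0,0,0],"fingers":-1}
    - {"translation":[0,0,0.0007],"twist":[0,0,0],"fingers":-1}

```text
time: 30.28
eef_pos: [0.5446, 0.285, 0.0831]
tcp_rot: [0.152, 0.988, 0.0, 0.001]
contact_force: [-1.2, -0.1, 3.1]
opening: 0.788
finger_force: 71.5
```

>>> arm_command:
  steps:
    - {"translation":[0,0,0],"twist":[0,0,0],"fingers":1}
    - {"translation":[0,0,0],"twist":[0,0,0],"fingers":1}
    - {"translation":[0,0,0],"twist":[0,0,0],"fingers":1}
    - {"translation":[0,0,-0.04],"twist":[0,0,0],"fingers":1}
    - {"translation":[0,0,-0.1],"twist":[0,0,0],"fingers":1}

```text
time: 30.9
eef_pos: [0.5429, 0.2845, 0.1558]
tcp_rot: [0.152, 0.988, -0.0, -0.001]
contact_force: [0.4, 0.2, -0.1]
opening: 0.998
finger_force: 0.0
```

>>> arm_command:
  steps:
    - {"translation":[0,0,-0.08],"twist":[0,0,0],"fingers":1}
    - {"translation":[-0.05,0.1,-0.15],"twist":[0,0,0],"fingers":1}
    - {"translation":[-0.1,0.25,-0.15],"twist":[0,0,0],"fingers":1}
    - {"translation":[-0.1,0.25,-0.15],"twist":[0,0,0],"fingers":1}
    - {"translation":[-0.1,0.25,-0.15],"twist":[0,0,0],"fingers":1}

```text
time: 31.52
eef_pos: [0.6728, 0.4436, 0.2691]
tcp_rot: [0.151, 0.989, 0.001, 0.001]
contact_force: [0.4, 0.2, 0.0]
opening: 1.002
finger_force: 0.0
```

Run:
```python
from fit import *
b=read_camera("scene");t=read_camera("top")
f=lambda p,a,c,w,h:cv2.resize(np.array(p["pixels"])[a[0]:a[1],c[0]:c[1],::-1],(w,h),interpolation=cv2.INTER_CUBIC)
A=f(b,(100,380),(180,460),600,600)
B=f(t,(205,305),(150,250),200,200);C=f(t,(195,295),(395,495),200,200);D=f(t,(245,345),(260,360),200,200)
cv2.imwrite("pics/fin.png",np.clip(np.hstack([A,np.vstack([B,C,D])])*1.6,0,255).astype(np.uint8))
print(get_state()["eef_pos"],get_state()["time"])
N=np.load("fit.npy")[0]
for l,v in(("top",t),("scene",b)): print(refine(N,[(v,grad(v))],rect(tin))[0].round(4),N.round(4))
```

```text
[0.67243978 0.44309779 0.26861461] 31.625
[ 0.5483  0.2844 -0.3177] [ 0.5437  0.2848 -0.3102]
[ 0.5464  0.2828 -0.3043] [ 0.5437  0.2848 -0.3102]
```

View pics/fin.png

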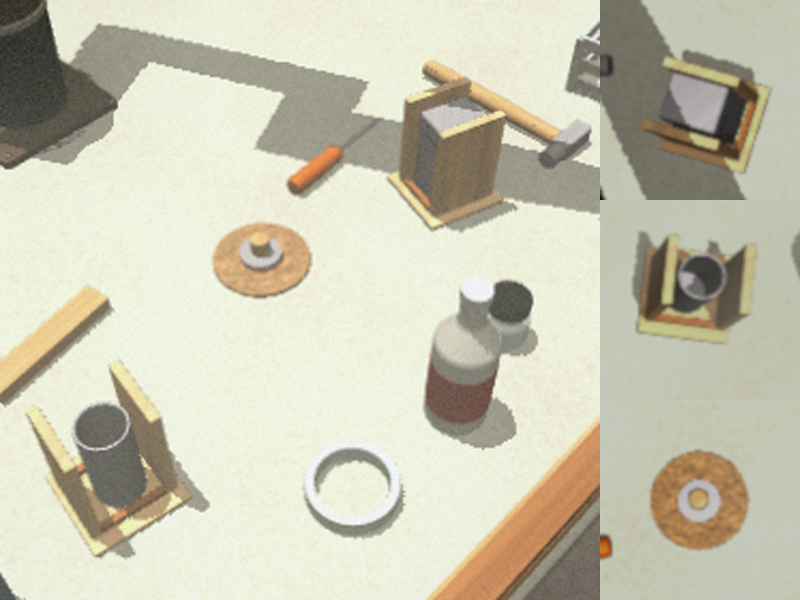

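The picture shows the oblong tin upright and down in the narrow holder at (455, 125), and the round tin upright in the wide holder at (107, 455). The lid lies flat, knob up, at the mat's centre (262, 250), and the other things have not moved. Handing in.

```bash
python3 -c "
from plant import *
print(sign_off())"
```

```text
the job is handed in; nothing more can be done
None
```

The tins are swapped and standing down in each other's holders, the lid lies flat and knob up on the cork mat, and the job was handed in at about 31.6 s of the 72 s; `sign_off` returned no verdict.

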